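# Unlatch the bead case and hold its lid at the green mark

### The job

Twist the red turn catch of the bead case a quarter turn counterclockwise, until its steel tongue is fully clear of the lid, then take the lid by its handle and swing it up until its orange pointer lines up with the green mark on the white quadrant. The lid falls shut if let go, so finish while still holding it steady at the mark with the gripper. Do not shift the green mark or disturb the jar, the mug or the scissors.

Things in the scene. Friction and masses are not known exactly. Their poses are not given: they have to be found in the camera images.
- case: black bead case fixed to the table, 200 (x) x 300 (y) x 60 mm high. Origin: centre of its underside; x points from the catch side to the hinge side (away from the robot, within 0.35 rad), y to the left, z up. Boss for the catch at (-125, 90) mm, 64 mm high. White quadrant, 6 mm thick, rim 144 to 166 mm from the hinge axis, at y = -172 mm, rises to 230 mm.
- catch (a joint): turn of the red catch about the vertical, rad. 0: tongue points along case +x and lies over the lid's front edge, blocking it. It grows counterclockwise seen from above to a stop at 1.45 (tongue along case +y); the lid is free above about 1.1. Starts between 0 and 0.25, stays where it is left, turns at about 0.05 N m.
- catch_grip (a point): on the catch's axis, 99 mm above the table, where to grip the red wing: 14 mm thick, 44 mm long, 32 mm tall (top 11 mm above this point, foot 21 mm below). Wing and steel tongue lie along this point's x axis; grip across y. Tongue: 14 mm wide, 4 mm thick, reaches 40 mm from the axis, its top 25 mm below this point.
- lid (a joint): opening angle of the teal lid, rad: 0 lies shut and level, grows as its robot-side edge is lifted; stop at 1.4. Loose hinge: it falls shut from any angle. Lid 200 x 300 x 8 mm, 0.22 to 0.45 kg.
- lid_hinge (a point): point on the lid's hinge axis, in the middle of the case's far rim, 60 mm above the table. At lid angle 0 its axes are those of the case; the hinge axis is y; it turns with the lid (lid panel along its -x).
- lid_handle (a point): middle of the round steel handle bar on the lid, 12 mm thick, 84 mm free between its posts, along this point's y axis; 170 mm from the hinge axis along the lid (-x), 46 mm above the axis (38 mm above the lid's top face), 30 mm right (-y) of the lid's middle. Axes turn with the lid. The bar can pivot between fingers that stay pointing down.
- lid_pointer (a point): tip region of the orange pointer on the lid's right (-y) edge, on the radial line through the hinge axis, 170 mm from that axis; turns with the lid.
- mark (a joint): angle of the green mark clip on the quadrant, rad, measured like the lid's angle: lid and mark line up when the two values are equal. Between 0.55 and 1.05; held by stiff friction, to be left alone.
- mark_tip (a point): point on the green mark, 170 mm from the hinge axis, beside where the pointer passes (14 mm further to the right). x axis along the radial line towards the hinge axis: it is parallel to the lid's x axis when they line up. The clip is 50 mm long radially and 16 to 22 mm wide.
- jar: closed glass jar with a yellow cap, 60 mm across and 90 mm high, loose; origin at the centre of its underside. Leave alone.
- mug: white mug, 76 mm across and 85 mm high, loose; origin at the centre of its underside. Leave alone.
- scissors: closed scissors with yellow finger loops lying flat, about 150 mm long and 10 mm thick, loose; origin near the pivot on the table, x towards the blades. Leave alone.

How it is judged:
By the outcome, as a careful person would: the job done as asked, in the order asked, and still so for the second after the job is handed in, while the arm keeps its last pose, push and grip.
It also fails if it takes over 48 s, if anything falls off the work surface, if the arm or the gripper's body presses on something with over 40 N, if the wrist force passes 120 N, or if a joint passes its speed limit or range.

### The arm

A 6-joint arm with a two-finger parallel gripper is mounted at the origin on the work surface. World frame = base frame: x ahead of the robot, y to its left, z up, the work surface at z = 0. Lengths are in mm, angles in rad, forces in N, time in s.
With the tool pointing down it reaches from about 250 to 800 mm from the base axis. Payload 3.9 kg.
Tool frame: the origin (TCP) lies on the mounting face of the last link; the fingertips stand 173 mm ahead of it and the grasp point (between the pads) lies 155 mm ahead of it; z points along the fingers, y is the line along which they close (so a half turn about z gives the same grasp; the last joint's range is limited). The gripper opens to 85 mm and grips with 20 to 120 N. Pads are 22 mm wide; open, the fingers measure 114 mm over their backs; the gripper's body (76 mm by 85 mm) begins 54 mm behind the grasp point. The pads swing forward as they close: fully open they stand 13 mm farther back than shut.
Start: joints at [1.337, 0.26, -0.138, 1.173, 0, 1.571], TCP at [121.626, 510.708, 404.704] pointing down, gripper open.
Joint ranges: [-2.78, 2.78], [-0.83, 1.72], [-1.28, 1.37], [-1.9, 2.12], [-1.57, 1.48], [-3.14, 3.14]. Speed limits (rad/s): [2.57, 2.57, 3.14, 3.14, 3.14, 3.14].

### API

Orientations are given as [roll, pitch, yaw] about the fixed x, y, z axes, in that order (R = Rz(yaw) Ry(pitch) Rx(roll)).
In Python, from plant import env, cams, ticket gives the robot as it stands. The module is installed in compiled form; this text tells all that it offers.
- The arm moves only by the shell command python3 -m crank 'ROWS' [FORCE]. ROWS is JSON, a list of rows, each a list of 3 entries, a list of its own where there are three numbers: the closure in counts, from 0 (fully open) to 255 (shut), then the shift along the tool's x, y, z in m, then the turn about the tool's z in degrees. A call has exactly 10 rows; each row is the pose to reach, as a shift and turn from the pose commanded when the call began, along the tool's axes at that moment; what a row does not reach only later rows make up. A row lasts 1/12 s, in which the tool goes at most 41.7 mm and 7.16 degrees, less where a joint would pass 70% of its speed; a pose out of reach is approached as far as the arm can. A call with a gripper value outside its range is refused whole. The fingers move at their own pace and stop on an object; FORCE is the grip in N (left out, the last holds). Time passes only in rows, so rows that repeat a pose let the fingers close, or fill a call up. It gives the time, the measured TCP pose, the force, the opening and the grip force at its end, in the units of the state.
- env.get_obs(): the state, without advancing time (a new reading comes with each control period).
- cams.read_camera(name): name is "scene" or "top" or "wrist"; returns a dict with "image" (420x560x3 uint8, red, green, blue), "fx", "fy", "cx", "cy" (pixels), "R" (3x3) and "t" (3): a world point X has camera coordinates R X + t. Camera axes: x right, y down, z forward; pixel columns grow to the right and rows downward; lengths in mm; the calibration is good to about 2 mm. A picture is of the moment at which its call begins. There is no depth.
- ticket.job_done(): hands the job in; it is judged then, once.
Trained networks look in a picture, given as the dict that the camera call returned (one of the last four; its "shot" number tells which), for a name from the list of things; names that differ only in an ending like _2 or _b are one class to them, and where a whole thing is asked for, a point or a joint stands for the part that bears it (a point fixed in the world has none). Each returns a list of dicts, best first, with "conf" (0 to 1); they miss things now and then, are a little off and sometimes report something else, mostly with a low value. They report only what shows in the picture. A call takes as long as a camera call.
- cams.spot_in(target, picture): "at" ([x, y, z] in mm, in the coordinates of the camera as it stood for that picture, good to about 4 mm: the middle of the surface that is visible of it).
- cams.trace(target, picture): "mask" (420x560 bool, what is visible of it).
The state is a dict: "clock": time; "joint_pos": joint angles; "qvel": joint speeds; "joint_torque": joint torques, N m; "position": TCP position; "eef_rot": TCP orientation; "wrist_force": force on the tool from outside, world axes, zero at the start; "ft_torque": the same for the moment, N m; "gripper_width": finger opening in mm; "finger_force": force on a finger pad.
Only numpy, scipy, OpenCV 4.12 (cv2) and the standard library are available. Lean on these libraries where they do the work, as an engineer would, in place of code of your own. Each camera call takes 0.05 s, during which the arm holds its last target. There are 200 camera calls.

## Working session

There is one attempt and no reset: what is moved stays moved. The work goes in short steps, Python scripts to look and compute and a shell command to move; the robot and the scene stay as the last step left them, time stands still between calls to the robot, and variables do not carry over. Pictures are saved under pics/ and viewed, at most 13 in all, crops included, and the job is handed in when it is done.

```bash
mkdir -p pics; cat > h.py <<'E'
import numpy as np, cv2
from plant import env, cams, ticket
from scipy.spatial.transform import Rotation as Ro
def world(c,p): return np.array(c["R"]).T@(np.array(p)-np.array(c["t"]))
def proj(c,X):
    p=np.array(c["R"])@np.array(X)+np.array(c["t"]); return [c["cx"]+c["fx"]*p[0]/p[2], c["cy"]+c["fy"]*p[1]/p[2]]
def ray_z(c,uv,z):
    R=np.array(c["R"]);o=-R.T@np.array(c["t"]);d=R.T@np.array([(uv[0]-c["cx"])/c["fx"],(uv[1]-c["cy"])/c["fy"],1]);return o+d*(z-o[2])/d[2]
def save(c,n): cv2.imwrite(n,np.array(c["image"])[:,:,::-1])
E
python3 - <<'E'
from h import *
o=env.get_obs();print({k:np.round(v,3).tolist() for k,v in o.items()})
ims=[]
for n in ["scene","top"]:
    c=cams.read_camera(n);ims.append(c["image"]);print(n,"cam at",np.round(-np.array(c["R"]).T@c["t"]),c["fx"])
    for t in ["case","catch","catch_grip","lid","lid_hinge","lid_handle","lid_pointer","mark","mark_tip","jar","mug","scissors"]:
        try:
            r=cams.spot_in(t,c)
            print(t,[(round(d["conf"],2),np.round(world(c,d["at"])).tolist()) for d in r[:2]])
        except Exception as e: print(t,e)
    save(c,f"pics/{n}0.png")
E
```

```text
{'clock': 0.0, 'joint_pos': [1.337, 0.261, -0.139, 1.173, 0.0, 1.571], 'qvel': [-0.001, 0.001, -0.002, 0.0, -0.001, -0.0], 'joint_torque': [-0.0, -40.568, 25.392, 0.019, -0.0, -0.0], 'position': [121.534, 510.387, 403.861], 'eef_rot': [-3.14, -0.0, 2.908], 'wrist_force': [0.797, -0.607, -0.87], 'ft_torque': [-0.078, 0.064, 0.043], 'finger_force': 0.0, 'gripper_width': 85.33}
scene cam at [1372. -372. 1201.] 441.8257358883706
case [(0.9, [652.0, 38.0, 66.0])]
catch [(0.52, [501.0, 113.0, 94.0])]
catch_grip [(0.69, [499.0, 112.0, 94.0]), (0.52, [660.0, -126.0, 195.0])]
lid [(0.9, [644.0, 49.0, 69.0])]
lid_hinge [(0.78, [645.0, 49.0, 64.0])]
lid_handle [(0.91, [639.0, 51.0, 67.0]), (0.23, [656.0, -125.0, 194.0])]
lid_pointer [(0.94, [644.0, 52.0, 69.0])]
mark [(0.5, [654.0, -124.0, 191.0])]
mark_tip [(0.45, [660.0, -126.0, 196.0])]
jar [(0.86, [492.0, -413.0, 65.0]), (0.48, [643.0, 48.0, 64.0])]
mug [(0.64, [447.0, 377.0, 53.0])]
scissors [(0.65, [643.0, -459.0, 7.0])]
top cam at [ 474.   -3. 1237.] 393.4187576043789
case [(0.63, [627.0, 41.0, 71.0])]
catch [(0.42, [489.0, 114.0, 101.0])]
catch_grip [(0.58, [488.0, 117.0, 104.0])]
lid [(0.85, [625.0, 51.0, 71.0]), (0.37, [471.0, -401.0, 87.0])]
lid_hinge [(0.77, [627.0, 48.0, 68.0])]
lid_handle [(0.78, [626.0, 53.0, 68.0])]
lid_pointer [(0.8, [629.0, 44.0, 68.0])]
mark []
mark_tip [(0.31, [469.0, -403.0, 91.0])]
jar [(0.58, [471.0, -400.0, 88.0]), (0.32, [489.0, 112.0, 100.0])]
mug [(0.73, [427.0, 388.0, 41.0])]
scissors [(0.81, [641.0, -460.0, 9.0]), (0.36, [623.0, 41.0, 70.0])]
```

View pics/top0.png

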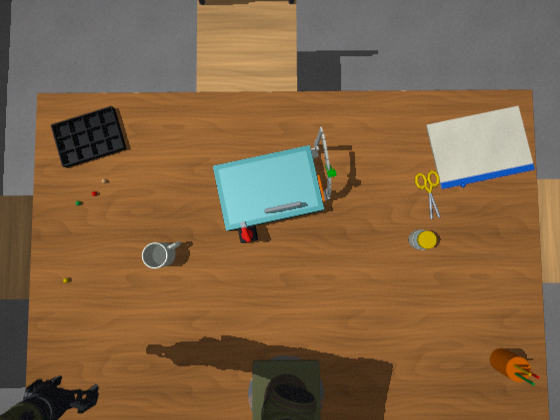

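View pics/scene0.png

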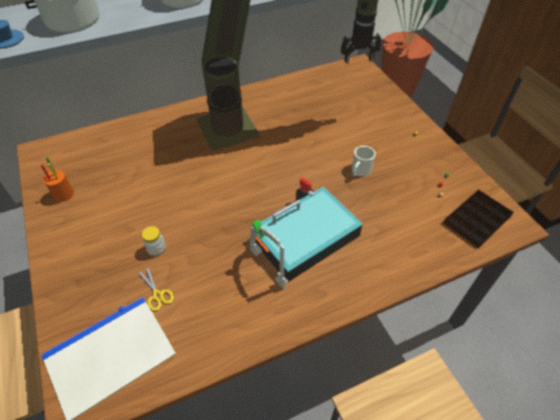

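The top picture shows the teal lid with corners near (215,166), (312,147), (323,211) and (226,230). The red catch is at (247,234), the handle at (285,208) and the green mark at (332,173). The scene picture agrees, with the mark at (257,226) and the jar, mug and scissors well away.

```bash
cat > pose.py <<'E'
from h import *
from scipy.optimize import least_squares
def run():
    C=[cams.read_camera(n) for n in ["top","scene"]]
    corners=[];g=[];red=[]
    for c in C:
        im=np.array(c["image"]);hsv=cv2.cvtColor(im,cv2.COLOR_RGB2HSV)
        teal=cv2.inRange(hsv,(82,60,90),(100,255,255)); 
        teal=cv2.morphologyEx(teal,cv2.MORPH_CLOSE,np.ones((9,9)))
        n,l,s,_=cv2.connectedComponentsWithStats(teal);k=1+np.argmax(s[1:,4])
        cnt=max(cv2.findContours((l==k).astype(np.uint8),0,2)[0],key=cv2.contourArea)
        q=cv2.approxPolyDP(cv2.convexHull(cnt),8,True)[:,0];corners.append(q)
        for lo,hi,L in [((50,150,60),(70,255,255),g),((0,180,80),(8,255,255),red)]:
            m=cv2.inRange(hsv,lo,hi);n,l,s,ce=cv2.connectedComponentsWithStats(m)
            L.append([(int(s[i,4]),ce[i].round(1).tolist()) for i in range(1,n) if s[i,4]>8])
    return C,corners,g,red
E
python3 - <<'E'
from pose import *
C,co,g,red=run()
for c,q in zip(C,co):
    print("corners",q.tolist(),[ray_z(c,p,68)[:2].round(1).tolist() for p in q])
print("g",g,"red",red)
def resid(p):
    h=np.array(p[:2]);Rz=Ro.from_euler('z',p[2]).as_matrix()
    r=[]
    for c,q in zip(C[:1],co[:1]):
        for x,y in [(0,150),(0,-150),(-200,150),(-200,-150)]:
            u=np.array(proj(c,[*h,0]+Rz@[x,y,68]));r+=list(min((u-a for a in q+0.0),key=lambda e:e@e))
    return r
s=least_squares(resid,[725,25,0.19]);print("hinge",s.x,np.round(s.fun,1))
hx,hy,a=s.x;Rz=Ro.from_euler('z',a).as_matrix();H=np.array([hx,hy,60])
print("catch",H[:2]+(Rz@[-225,90,0])[:2],"handle",H+Rz@[-170,-30,46])
# green: intersect with case plane y=-172..(mark_tip y ~ -178?)
for c,gg in zip(C,g):
    for A,uv in gg:
        Rc=np.array(c["R"]);o=-Rc.T@np.array(c["t"]);d=Rc.T@np.array([(uv[0]-c["cx"])/c["fx"],(uv[1]-c["cy"])/c["fy"],1])
        lo,ld=Rz.T@(o-H),Rz.T@d
        P=lo+ld*(-172-lo[1])/ld[1];print("mark",A,uv,P.round(1),"r",np.hypot(P[0],P[2]).round(1),"ang",np.arctan2(P[2],-P[0]).round(3))
E
```

```text
corners [[309, 145], [323, 209], [227, 230], [213, 166]] [[752.8, -75.0], [559.3, -114.7], [498.6, 171.0], [690.8, 213.8]]
corners [[324, 188], [361, 224], [288, 271], [257, 234], [261, 222]] [[509.1, 176.2], [695.2, 212.8], [758.0, -74.2], [595.4, -107.1], [556.5, -77.4]]
g [[(62, [331.0, 172.1]), (34, [524.2, 378.4])], [(46, [256.7, 224.4])]] red [[(21, [93.8, 193.1]), (108, [246.0, 234.5]), (17, [536.5, 376.2])], [(31, [45.4, 171.5]), (63, [305.1, 182.5]), (14, [440.5, 183.7])]]
hinge [7.23218079e+02 6.96537671e+01 2.10486214e-01] [-0.8 -0.3  0.7 -0.6 -1.2  0.8  1.4  0.1]
catch [484.37976782 110.6569502 ] handle [563.23813613   4.79686449 106.        ]
mark 62 [331.0, 172.1] [-116.4 -172.   154.6] r 193.5 ang 0.926
mark 34 [524.2, 378.4] [-401.3 -172.   870.8] r 958.8 ang 1.139
mark 46 [256.7, 224.4] [-116.5 -172.   127. ] r 172.4 ang 0.828
```

```bash
python3 -m crank '[[0,[-0.025,-0.017,0],0],[0,[-0.05,-0.034,0],0],[0,[-0.08,-0.055,0],0],[0,[-0.11,-0.076,0],0],[0,[-0.14,-0.096,0],0],[0,[-0.17,-0.117,0],0],[0,[-0.20,-0.138,0],0],[0,[-0.23,-0.158,0],0],[0,[-0.26,-0.179,0],0],[0,[-0.29,-0.2,0],0]]' 60; python3 -m crank '[[0,[-0.03,-0.021,0],0],[0,[-0.06,-0.041,0],0],[0,[-0.09,-0.062,0],0],[0,[-0.115,-0.08,0],0],[0,[-0.135,-0.093,0],0],[0,[-0.145,-0.1,0],0],[0,[-0.155,-0.107,0],0],[0,[-0.155,-0.107,0],0],[0,[-0.155,-0.107,0],0],[0,[-0.155,-0.107,0],0]]'
python3 - <<'E'
from h import *
o=env.get_obs();print(o["joint_pos"],o["position"],o["eef_rot"])
c=cams.read_camera("wrist");save(c,"pics/w1.png");print(-np.array(c["R"]).T@c["t"],c["fx"])
for t in ["catch","catch_grip","lid_handle","mark","lid_pointer"]:
    print(t,[(round(d["conf"],2),world(c,d["at"]).round().tolist()) for d in cams.spot_in(t,c)[:2]])
E
```

```text
clock: 2.23
position: [358.2, 247.4, 405.0]
eef_rot: [3.141, 0.0, 2.908]
wrist_force: [0.3, 0.3, -1.0]
gripper_width: 85.3
finger_force: 0.0
clock: 3.07
position: [482.7, 109.7, 404.7]
eef_rot: [3.141, -0.001, 2.909]
wrist_force: [0.6, 0.4, -0.0]
gripper_width: 85.5
finger_force: 0.0
[ 2.23301555e-01  2.09078041e-01 -2.06849918e-01  1.15555955e+00
  5.93667447e-04  4.55956215e-01] [482.67600707 109.69973243 404.6712481 ] [ 3.14136398e+00 -8.81975003e-04  2.90893789e+00]
[414.98771819 125.94561748 373.93655567] 344.02217924456886
catch [(0.74, [486.0, 115.0, 105.0])]
catch_grip [(0.63, [487.0, 118.0, 105.0])]
lid_handle [(0.68, [593.0, 94.0, 69.0])]
mark []
lid_pointer [(0.69, [595.0, 100.0, 68.0]), (0.37, [431.0, 342.0, 50.0])]
```

View pics/w1.png

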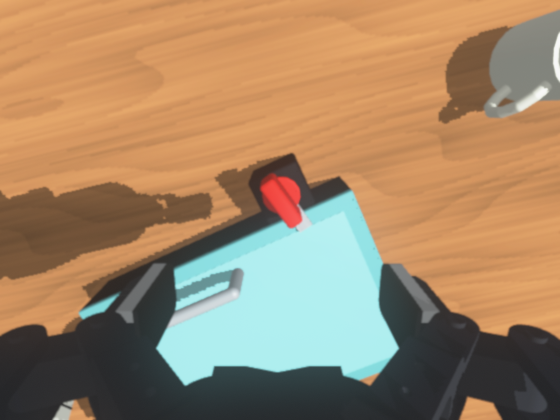

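The wrist picture shows the red wing running from about (267,180) to (298,224). The steel tongue ends near (306,229) over the lid's edge, and the lid's front-left corner is at (347,212).

```bash
python3 - <<'E'
from h import *
c=cams.read_camera("wrist");im=np.array(c["image"]);hsv=cv2.cvtColor(im,cv2.COLOR_RGB2HSV)
cv2.imwrite("pics/w1c.png",cv2.resize(im[140:260,220:370,::-1],None,fx=5,fy=5,interpolation=cv2.INTER_CUBIC))
teal=cv2.inRange(hsv,(82,60,90),(100,255,255))
for uv,z in [((267,180),110),((298,224),110),((306,229),74),((282,197),78),((347,212),68)]: print(uv,ray_z(c,uv,z).round(1))
E
```

```text
(267, 180) [466.1 105.7 110. ]
(298, 224) [507.1 121.5 110. ]
(306, 229) [526.1 127.   74. ]
(282, 197) [490.2 112.6  78. ]
(347, 212) [520.7 167.6  68. ]
```

View pics/w1c.png

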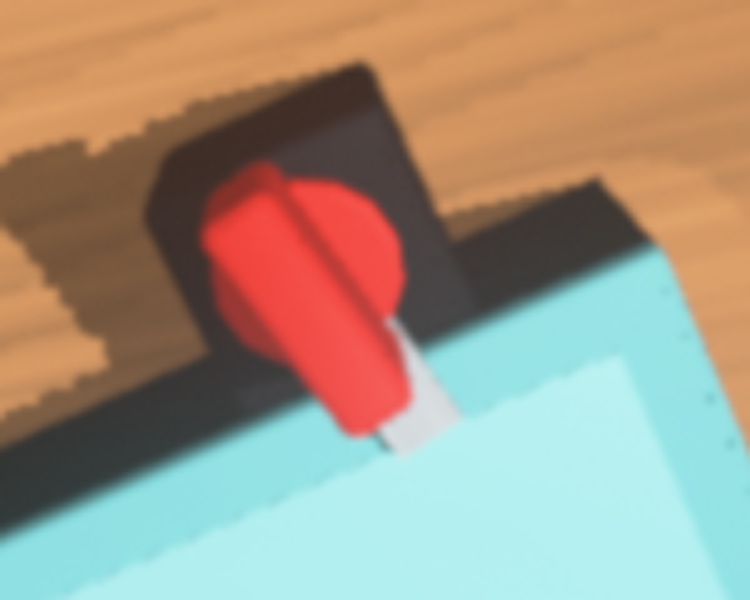

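The crop shows the wing's top face running from (240,215) to (382,412). The tongue tip is at (430,437), and the lid's front edge runs from (0,540) to (650,245).

```bash
python3 - <<'E'
from h import *
c=cams.read_camera("wrist")
f=lambda u,v,z:ray_z(c,(220+u/5,140+v/5),z)
A,B=f(240,215,110),f(382,412,110);T=f(430,437,74);E0,E1=f(0,540,68),f(650,245,68)
cen=(A+B)/2;d=B-A;print("centre",cen.round(1),"len",np.linalg.norm(d).round(1),"ang",np.arctan2(d[1],d[0]))
t=T-cen;print("tongue",T.round(1),np.hypot(t[0],t[1]).round(1),np.arctan2(t[1],t[0]))
e=E1-E0;print("case yaw",np.arctan2(-e[0],e[1]),"corner",E1.round(1))
E
```

```text
centre [487.1 113.1 110. ] len 39.7 ang 0.37681216122593586
tongue [524.6 127.2  74. ] 40.1 0.3605145277103289
case yaw 0.21258219943875178 corner [499.8 174.   68. ]
```

```bash
python3 -m crank '[[0,[-0.001,0.001,0.01],-4],[0,[-0.002,0.002,0.03],-10],[0,[-0.0035,0.003,0.055],-17],[0,[-0.0035,0.003,0.08],-24],[0,[-0.0035,0.003,0.1],-30],[0,[-0.0035,0.003,0.118],-34],[0,[-0.0035,0.003,0.13],-34.5],[0,[-0.0035,0.003,0.14],-34.5],[0,[-0.0035,0.003,0.148],-34.5],[0,[-0.0035,0.003,0.148],-34.5]]' && python3 -m crank '[[100,[0,0,0],0],[150,[0,0,0],0],[200,[0,0,0],0],[255,[0,0,0],0],[255,[0,0,0],0],[255,[0,0,0],0],[255,[0,0,0],0],[255,[0,0,0],0],[255,[0,0,0],0],[255,[0,0,0],0]]' 50
```

```text
clock: 4.3
position: [486.8, 111.0, 255.2]
eef_rot: [3.141, -0.003, -2.773]
wrist_force: [-0.2, 0.2, 0.2]
gripper_width: 85.8
finger_force: 0.0
clock: 5.13
position: [487.5, 111.8, 257.4]
eef_rot: [3.139, 0.001, -2.773]
wrist_force: [-2.6, 4.2, 6.2]
gripper_width: 13.2
finger_force: 51.5
```

```bash
python3 -m crank '[[255,[0,0,0],-3],[255,[0,0,0],-7],[255,[0,0,0],-11],[255,[0,0,0],-15],[255,[0,0,0],-19],[255,[0,0,0],-23],[255,[0,0,0],-27],[255,[0,0,0],-31],[255,[0,0,0],-35],[255,[0,0,0],-38]]' && python3 -m crank '[[255,[0,0,0],-4],[255,[0,0,0],-8],[255,[0,0,0],-12],[255,[0,0,0],-16],[255,[0,0,0],-20],[255,[0,0,0],-24],[255,[0,0,0],-28],[255,[0,0,0],-32],[255,[0,0,0],-35],[255,[0,0,0],-35]]'
python3 -c "
from h import *
o=env.get_obs();print(o['joint_pos'],o['ft_torque'],o['wrist_force'])"
```

```text
clock: 5.97
position: [487.4, 112.0, 257.4]
eef_rot: [3.14, 0.003, -2.106]
wrist_force: [-2.5, 6.0, 6.3]
gripper_width: 13.4
finger_force: 51.6
clock: 6.8
position: [487.1, 112.1, 257.3]
eef_rot: [3.141, 0.004, -1.496]
wrist_force: [-3.4, 6.6, 7.0]
gripper_width: 13.1
finger_force: 51.7
[ 0.22506072  0.32998914 -0.45401059  0.78671605  0.00387151 -1.42028487] [1.15801414 0.73343754 0.09292571] [-3.38684493  6.62039395  7.03597503]
```

```bash
python3 -m crank '[[0,[0,0,0],0],[0,[0,0,0],0],[0,[0,0,0],0],[0,[0,0,0],0],[0,[0,0,-0.01],0],[0,[0,0,-0.035],0],[0,[0,0,-0.06],0],[0,[0,0,-0.085],0],[0,[0,0,-0.11],0],[0,[0,0,-0.12],0]]'
python3 - <<'E'
from h import *
c=cams.read_camera("wrist");save(c,"pics/w2.png");o=env.get_obs();print(-np.array(c["R"]).T@c["t"],o["position"],o["eef_rot"],o["gripper_width"])
E
```

```text
clock: 7.63
position: [488.4, 111.0, 380.0]
eef_rot: [-3.137, 0.0, -1.5]
wrist_force: [0.1, 0.4, -0.0]
gripper_width: 85.3
finger_force: 0.0
[494.33061253  40.91500547 349.20491247] [488.79866759 111.09700198 380.76481614] [-3.13472734e+00  4.87452649e-04 -1.49955643e+00] 85.24035454552912
```

View pics/w2.png

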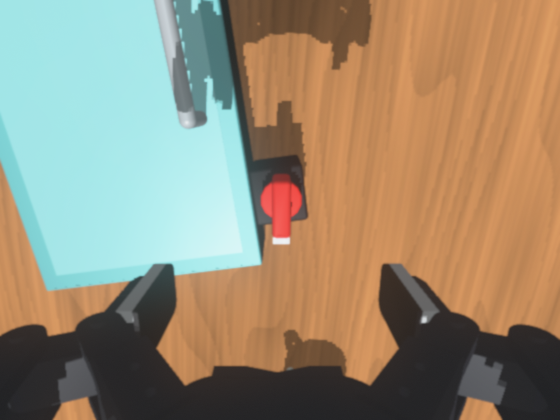

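The catch now lies along the case's left-right axis. Its tongue tip is at (281,241), clear of the lid edge at x≈250, and the handle's left end is at (188,120). Next I move above the handle.

```bash
python3 -m crank '[[0,[0.015,-0.009,0],-1],[0,[0.035,-0.022,0],-3],[0,[0.055,-0.034,0],-5],[0,[0.075,-0.047,0],-7],[0,[0.095,-0.059,0],-8],[0,[0.107,-0.066,0.01],-8],[0,[0.112,-0.07,0.02],-8],[0,[0.112,-0.07,0.03],-8],[0,[0.112,-0.07,0.03],-8],[0,[0.112,-0.07,0.03],-8]]'
python3 - <<'E'
from h import *
c=cams.read_camera("wrist");o=env.get_obs();save(c,"pics/w3.png")
print(o["position"],o["eef_rot"],o["joint_pos"],-np.array(c["R"]).T@c["t"])
for t in ["lid_handle","mark","lid_pointer","mark_tip"]:
    print(t,[(round(d["conf"],2),world(c,d["at"]).round().tolist()) for d in cams.spot_in(t,c)[:2]])
hsv=cv2.cvtColor(np.array(c["image"]),cv2.COLOR_RGB2HSV)
for n,lo,hi in [("green",(50,150,60),(70,255,255)),("orange",(5,180,80),(18,255,255))]:
    m=cv2.inRange(hsv,lo,hi);k,l,s,ce=cv2.connectedComponentsWithStats(m)
    for i in range(1,k):
        if s[i,4]>60: print(n,s[i].tolist(),ce[i].round(1))
E
```

```text
clock: 8.52
position: [564.0, 5.1, 345.0]
eef_rot: [3.138, 0.001, -1.359]
wrist_force: [-0.1, -0.4, 0.8]
gripper_width: 85.5
finger_force: 0.0
[564.42837437   5.25135002 345.94474924] [ 3.13944010e+00  8.06588735e-04 -1.35846248e+00] [ 9.21091576e-03  3.58044200e-01 -1.52228372e-01  1.06279477e+00
  3.55772502e-04 -1.77392053e+00] [579.4516368  -63.58585316 314.14000224]
lid_handle [(0.81, [624.0, -6.0, 69.0])]
mark []
lid_pointer [(0.87, [628.0, -2.0, 68.0])]
mark_tip [(0.2, [628.0, 0.0, 69.0])]
orange [160, 17, 57, 11, 507] [184.9  21.4]
orange [225, 17, 35, 11, 305] [240.4  21.8]
```

View pics/w3.png

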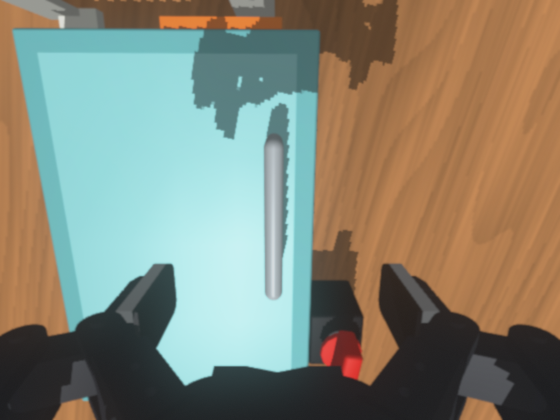

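The handle bar runs from (273,140) to (273,297), parallel to the finger line's normal. The lid's right corners are at (320,30) front and (15,32) rear.

```bash
python3 - <<'E'
from h import *
c=cams.read_camera("wrist")
a,b=ray_z(c,(274,144),112),ray_z(c,(273.5,294),112);print(a,b,(a+b)/2,np.linalg.norm(a-b),np.arctan2(*(b-a)[1::-1]))
for uv in [(319.5,30),(15,30)]:print(ray_z(c,uv,68))
E
```

```text
[578.53529855 -43.42742416 112.        ] [558.31233604  53.44500946 112.        ] [568.4238173    5.00879265 112.        ] 98.96078318783951 1.7765993459932652
[ 564.23543784 -117.49149392   68.        ]
[759.30879795 -75.62280182  68.        ]
```

```bash
python3 -m crank '[[0,[0.001,-0.004,0.01],0],[0,[0.001,-0.004,0.03],0],[0,[0.001,-0.004,0.055],0],[0,[0.001,-0.004,0.075],0],[0,[0.001,-0.004,0.083],0],[0,[0.001,-0.004,0.083],0],[100,[0.001,-0.004,0.083],0],[180,[0.001,-0.004,0.083],0],[255,[0.001,-0.004,0.083],0],[255,[0.001,-0.004,0.083],0]]' 45 && python3 -m crank '[[255,[0,0,0],0],[255,[0,0,0],0],[255,[0,0,0],0],[255,[0,0,0],0],[255,[0,0,0],0],[255,[0,0,0],0],[255,[0,0,0],0],[255,[0,0,0],0],[255,[0,0,0],0],[255,[0,0,0],0]]' 45
python3 - <<'E'
import numpy as np
for th in [0,.1,.2,.3,.4,.5,.6,.7,.75,.8,.85,.9,.95]:
    p=th+np.arctan2(46,170);r=np.hypot(46,170);print(th,"dx",round(170-r*np.cos(p),1),"dz",round(r*np.sin(p)-46,1))
E
```

```text
clock: 9.65
position: [570.1, 4.2, 265.0]
eef_rot: [-3.139, -0.001, -1.36]
wrist_force: [-1.0, -0.4, -0.4]
gripper_width: 38.9
finger_force: 0.0
clock: 10.48
position: [566.9, 3.7, 264.1]
eef_rot: [3.136, -0.0, -1.36]
wrist_force: [-8.4, -2.8, 9.4]
gripper_width: 10.2
finger_force: 43.9
0 dx -0.0 dz 0.0
0.1 dx 5.4 dz 16.7
0.2 dx 12.5 dz 32.9
0.3 dx 21.2 dz 48.2
0.4 dx 31.3 dz 62.6
0.5 dx 42.9 dz 75.9
0.6 dx 55.7 dz 88.0
0.7 dx 69.6 dz 98.7
0.75 dx 77.0 dz 103.5
0.8 dx 84.6 dz 108.0
0.85 dx 92.4 dz 112.1
0.9 dx 100.4 dz 115.8
0.95 dx 108.5 dz 119.0
```

```bash
python3 -m crank '[[255,[0,-0.002,-0.007],0],[255,[0,-0.0054,-0.0167],0],[255,[0,-0.009,-0.025],0],[255,[0,-0.0125,-0.0329],0],[255,[0,-0.017,-0.041],0],[255,[0,-0.0212,-0.0482],0],[255,[0,-0.026,-0.0555],0],[255,[0,-0.0313,-0.0626],0],[255,[0,-0.037,-0.0695],0],[255,[0,-0.0429,-0.0759],0]]'
python3 - <<'E'
from h import *
o=env.get_obs();print(o["position"],o["eef_rot"],o["wrist_force"],o["finger_force"])
H=np.array([728,70,60]);Rz=Ro.from_euler('z',0.211).as_matrix()
ims=[]
for n in ["wrist","scene"]:
    c=cams.read_camera(n);im=np.array(c["image"]);ims.append(im);hsv=cv2.cvtColor(im,cv2.COLOR_RGB2HSV)
    print(n,Rz.T@(-np.array(c["R"]).T@c["t"]-H))
    for nm,lo,hi in [("green",(50,150,60),(70,255,255)),("orange",(5,180,80),(18,255,255))]:
        m=cv2.inRange(hsv,lo,hi);k,l,s,ce=cv2.connectedComponentsWithStats(m)
        for i in range(1,k):
            if s[i,4]>15: print(nm,s[i].tolist(),ce[i].round(1))
a=ims[0];b=cv2.resize(ims[1][160:300,200:386],(560,420),interpolation=cv2.INTER_CUBIC)
cv2.imwrite("pics/l1.png",cv2.resize(np.hstack([a,b])[:,:,::-1],(800,300)))
E
```

```text
clock: 11.32
position: [607.1, 12.2, 339.3]
eef_rot: [3.129, -0.001, -1.36]
wrist_force: [-14.9, -3.6, 8.8]
gripper_width: 10.5
finger_force: 44.0
[607.14594859  12.18817423 339.33210002] [ 3.12870881e+00 -7.46693533e-04 -1.36039524e+00] [-14.8740141   -3.56964158   8.8296496 ] 44.02314841747284
wrist [-130.00903057 -101.66733457  248.59108207]
orange [186, 0, 60, 11, 407] [209.7   3.3]
scene [ 537.51719754 -566.88184954 1140.50689056]
green [254, 221, 9, 16, 53] [257.6 226.4]
orange [41, 164, 33, 38, 664] [ 57.9 185.1]
orange [264, 237, 6, 9, 24] [266.3 240.9]
```

View pics/l1.png

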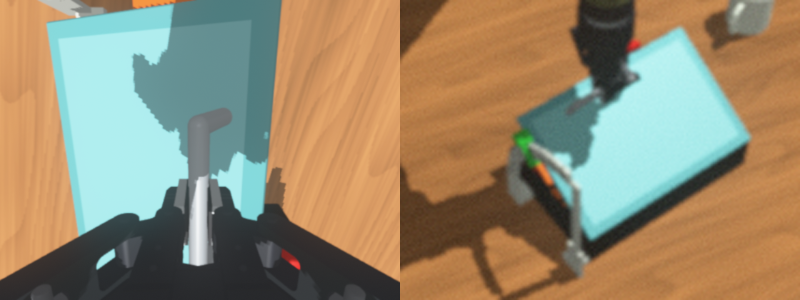

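The lid is rising with the bar held. In the scene inset, the green clip is at (523,142) and the orange pointer is below it. I'll bring it to about 0.75.

```bash
python3 -m crank '[[255,[0,-0.004,-0.004],0],[255,[0,-0.0085,-0.0082],0],[255,[0,-0.0128,-0.0121],0],[255,[0,-0.0175,-0.0158],0],[255,[0,-0.0221,-0.0194],0],[255,[0,-0.0267,-0.0228],0],[255,[0,-0.0305,-0.0254],0],[255,[0,-0.0341,-0.0276],0],[255,[0,-0.0341,-0.0276],0],[255,[0,-0.0341,-0.0276],0]]'
cat > ang.py <<'E'
from h import *
from scipy.optimize import least_squares
H=np.array([728,70,60]);Rz=Ro.from_euler('z',0.211).as_matrix()
o=env.get_obs();p=Rz.T@(np.array(o["position"])-[0,0,157]-H);print("tcp-based lid",np.arctan2(p[2],-p[0])-np.arctan2(46,170),"r",np.hypot(p[0],p[2]),o["wrist_force"],o["gripper_width"])
C=[];uv={"green":[],"orange":[]};crops=[]
for n in ["top","scene"]:
    c=cams.read_camera(n);C.append(c);im=np.array(c["image"]);hsv=cv2.cvtColor(im,cv2.COLOR_RGB2HSV)
    c0=np.array(proj(c,H+Rz@[-115,-172,125])).astype(int)
    for nm,lo,hi in [("green",(45,120,40),(75,255,255)),("orange",(5,170,60),(18,255,255))]:
        m=cv2.inRange(hsv,lo,hi);w=np.zeros_like(m);w[c0[1]-25:c0[1]+25,c0[0]-25:c0[0]+25]=1;m=m*w
        ys,xs=np.nonzero(m);uv[nm].append((xs.mean(),ys.mean()) if len(xs) else None);print(n,nm,len(xs),uv[nm][-1],(np.ptp(xs),np.ptp(ys)) if len(xs) else 0)
    x,y=c0;crops.append(cv2.resize(im[y-30:y+30,x-28:x+28],None,fx=7,fy=7,interpolation=cv2.INTER_CUBIC))
for nm,r0,y0 in [("green",165,-172),("orange",155,-158)]:
    def f(q):
        P=H+Rz@[-q[0]*np.cos(q[2]),q[1],q[0]*np.sin(q[2])]
        r=[(q[0]-r0)/8,(q[1]-y0)/4]
        for c,u in zip(C,uv[nm]):
            if u: r+=list((np.array(proj(c,P))-u)/0.7)
        return r
    s=least_squares(f,[r0,y0,.8]);print(nm,s.x.round(3),s.fun.round(2),"sd",np.sqrt(np.linalg.inv(s.jac.T@s.jac)[2,2]).round(3))
import sys
if len(sys.argv)>1: cv2.imwrite(sys.argv[1],np.hstack(crops)[:,:,::-1])
E
python3 ang.py pics/m1.png
```

```text
clock: 12.25
position: [642.2, 19.6, 370.4]
eef_rot: [3.138, -0.001, -1.36]
wrist_force: [-11.2, -3.3, 15.4]
gripper_width: 10.2
finger_force: 45.8
tcp-based lid 0.7545536921097087 r 180.1368580479099 [-11.21868089  -3.26349574  15.3918329 ] 10.230470101077474
top green 74 (np.float64(330.5405405405405), np.float64(171.82432432432432)) (np.int64(10), np.int64(12))
top orange 218 (np.float64(334.8119266055046), np.float64(171.0275229357798)) (np.int64(36), np.int64(49))
scene green 70 (np.float64(257.72857142857146), np.float64(227.52857142857144)) (np.int64(10), np.int64(16))
scene orange 39 (np.float64(268.84615384615387), np.float64(241.33333333333334)) (np.int64(13), np.int64(28))
green [ 166.896 -173.925    0.812] [ 0.24 -0.48 -0.77 -0.19 -0.61  0.02] sd 0.017
orange [ 124.267 -174.235    0.667] [ -3.84  -4.06 -11.18  -3.74 -10.99  -1.32] sd 0.025
```

View pics/m1.png

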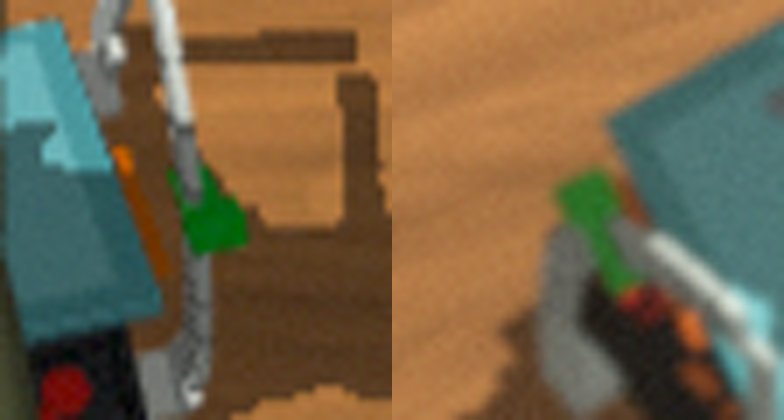

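```bash
python3 -m crank '[[255,[0,-0.002,-0.0012],0],[255,[0,-0.004,-0.0024],0],[255,[0,-0.006,-0.0036],0],[255,[0,-0.0077,-0.0046],0],[255,[0,-0.0092,-0.0054],0],[255,[0,-0.0092,-0.0054],0],[255,[0,-0.0092,-0.0054],0],[255,[0,-0.0092,-0.0054],0],[255,[0,-0.0092,-0.0054],0],[255,[0,-0.0092,-0.0054],0]]'
sed -i 's/(5,170,60),(18/(5,222,60),(18/' ang.py; python3 ang.py pics/m2.png
python3 - <<'E'
from h import *
for n,(cx,cy) in {"top":(325,180),"scene":(262,240)}.items():
    c=cams.read_camera(n);im0=cv2.imread(f"pics/{n}0.png")[:,:,::-1];H=np.array([728,70,60]);Rz=Ro.from_euler('z',0.211).as_matrix()
    for k,im in (("start",im0),("now",np.array(c["image"]))):
        hsv=cv2.cvtColor(np.ascontiguousarray(im),cv2.COLOR_RGB2HSV);m=cv2.inRange(hsv,(5,222,60),(18,255,255));w=np.zeros_like(m);w[cy-30:cy+30,cx-20:cx+20]=1
        ys,xs=np.nonzero(m*w);print(n,k,len(xs),xs.mean().round(2),ys.mean().round(2),xs.min(),xs.max(),ys.min(),ys.max())
    for th in (0,.81):print(th,[np.round(proj(c,H+Rz@[-r*np.cos(th),-157,r*np.sin(th)]),1).tolist() for r in (130,155,180)])
E
```

```text
clock: 13.18
position: [651.7, 21.6, 375.8]
eef_rot: [3.14, -0.001, -1.36]
wrist_force: [-9.0, -2.6, 14.2]
gripper_width: 10.2
finger_force: 46.0
tcp-based lid 0.8162083675745575 r 179.97909498925674 [-8.96176821 -2.5700338  14.24163655] 10.20741284833513
top green 75 (np.float64(330.53333333333336), np.float64(171.65333333333334)) (np.int64(10), np.int64(11))
top orange 48 (np.float64(317.5), np.float64(172.85416666666666)) (np.int64(17), np.int64(27))
scene green 71 (np.float64(257.80281690140845), np.float64(227.28169014084506)) (np.int64(10), np.int64(16))
scene orange 0 None 0
green [ 167.651 -173.81     0.818] [ 0.33 -0.45 -0.77 -0.19 -0.62  0.05] sd 0.017
orange [ 147.47  -145.495    0.75 ] [-0.94  3.13  1.51 -0.17] sd 0.045
top start 47 320.32 185.98 317 323 175 200
top now 46 317.59 172.7 307 324 160 187
0 [[321.1, 184.5], [323.0, 192.6], [324.8, 200.7]]
0.81 [[320.9, 165.8], [322.9, 170.7], [325.0, 175.8]]<stdin>:6: RuntimeWarning: Mean of empty slice.
  ret = ret.dtype.type(ret / rcount)
Traceback (most recent call last):
ValueError: zero-size array to reduction operation minimum which has no identity
```

View pics/m2.png

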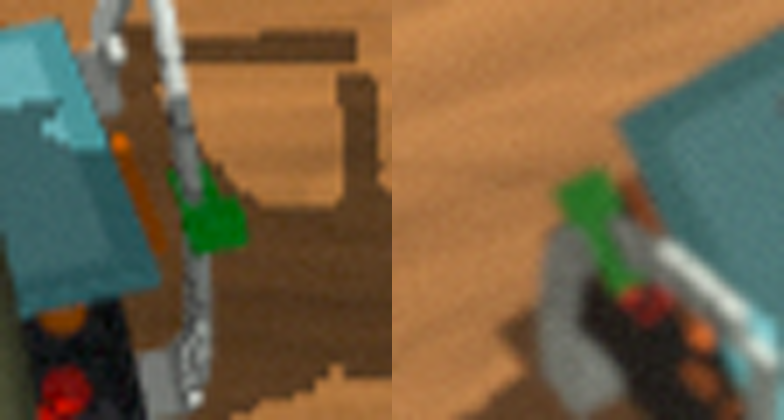

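The top inset shows the orange pointer from (120,140) to (165,255), with the green clip beside it at (175..245, 170..250). I need a stricter pixel measurement.

```bash
cat > seg.py <<'E'
from h import *
from scipy.optimize import least_squares
H=np.array([728,70,60]);Rz=Ro.from_euler('z',0.211).as_matrix()
c=cams.read_camera("top")
ims={"start":cv2.imread("pics/top0.png")[:,:,::-1],"now":np.array(c["image"])}
P=lambda r,y,th:np.array(proj(c,H+Rz@[-r*np.cos(th),y,r*np.sin(th)]))
ry=None
for k,im in ims.items():
    f=im.astype(float);hsv=cv2.cvtColor(np.ascontiguousarray(im),cv2.COLOR_RGB2HSV)
    m=(hsv[...,1]>200)&(hsv[...,0]>=4)&(hsv[...,0]<=18)&(hsv[...,2]>60);w=np.zeros_like(m);w[155:205,314:328]=1
    n,l,s,ce=cv2.connectedComponentsWithStats((m&w).astype(np.uint8));i=1+np.argmax(s[1:,4])
    ys,xs=np.nonzero(l==i);print(k,s[i].tolist(),ce[i].round(2),"axis",np.polyfit(ys,xs,1).round(3))
    e=[ys.min()-.5,ys.max()+.5]
    if k=="start":
        r=[least_squares(lambda q:P(q[0],-154,0)[1]-v,[150]).x[0] for v in (*e,ce[i][1])];print("r inner/outer/mean",np.round(r,1))
    else:
        print("theta",[least_squares(lambda q:P(rr,-154,q[0])[1]-v,[.8]).x[0].round(3) for rr,v in zip(r,(*e,ce[i][1]))])
m=cv2.inRange(cv2.cvtColor(ims["now"],cv2.COLOR_RGB2HSV),(45,120,40),(75,255,255));ys,xs=np.nonzero(m[150:200,315:345]);ys+=150;xs+=315
print("green rows",ys.min(),ys.max(),"cols",xs.min(),xs.max())
for th in(.75,.8,.85,.9):print(th,[P(rr,y,th).round(1).tolist() for rr,y in((145,-172),(170,-172),(195,-172),(178,-154))])
E
python3 seg.py
```

```text
start [317, 175, 8, 27, 59] [320.63 187.03] axis [2.05000e-01 2.82294e+02]
r inner/outer/mean [ 98.1 181.9 137.1]
now [317, 160, 8, 17, 43] [320.56 167.91] axis [  0.395 254.187]
theta [np.float64(0.83), np.float64(0.809), np.float64(0.799)]
green rows 165 176 cols 325 335
0.75 [[327.7, 170.1], [329.9, 175.6], [332.1, 181.2], [324.1, 178.8]]
0.8 [[327.5, 168.0], [329.6, 173.1], [331.9, 178.3], [323.8, 176.2]]
0.85 [[327.3, 165.8], [329.4, 170.5], [331.5, 175.3], [323.5, 173.4]]
0.9 [[327.0, 163.5], [329.0, 167.8], [331.2, 172.2], [323.1, 170.6]]
```

```bash
cat > fit.py <<'E'
from h import *
from scipy.optimize import minimize, least_squares
S=8
def render(c,pts,w):
    u=np.array([proj(c,p) for p in pts]);hull=cv2.convexHull((((u-w[:2]+.5)*S)).astype(np.float32))
    m=np.zeros((w[3]*S,w[2]*S),np.uint8);cv2.fillConvexPoly(m,np.round(hull*16).astype(np.int32),255,shift=4)
    return cv2.resize(m,(w[2],w[3]),interpolation=cv2.INTER_AREA)/255.
Hs={}
for n,w in {"top":(195,125,150,125),"scene":(240,170,140,120)}.items():
    c=cams.read_camera(n);im0=cv2.imread(f"pics/{n}0.png")[:,:,::-1]
    hsv=cv2.cvtColor(np.ascontiguousarray(im0),cv2.COLOR_RGB2HSV);x,y,W,Hh=w
    m=cv2.inRange(hsv[y:y+Hh,x:x+W],(80,60,60),(105,255,255))
    k,l,s,_=cv2.connectedComponentsWithStats(m);m=(l==1+np.argmax(s[1:,4])).astype(float)
    if n=="top": m=cv2.morphologyEx(m,cv2.MORPH_CLOSE,np.ones((5,5)))
    def cost(q):
        Rz=Ro.from_euler('z',q[2]/100).as_matrix();o=np.array([q[0],q[1],60])
        return np.minimum(np.abs(render(c,[o+Rz@[a,b,d] for a in(-200,0) for b in(-150,150) for d in (0,8)],w)-m),1).sum()
    best=minimize(cost,[726,70,21.1],method="Nelder-Mead",options=dict(initial_simplex=[[726,70,21.1],[732,70,21.1],[726,76,21.1],[726,70,23]],xatol=.05,fatol=.05))
    q=best.x;Hs[n]=(np.array([q[0],q[1],60]),Ro.from_euler('z',q[2]/100).as_matrix());print(n,q.round(2),best.fun,m.sum())
    H,Rz=Hs[n];im=np.array(c["image"]);hsv=cv2.cvtColor(im,cv2.COLOR_RGB2HSV)
    g0=np.array(proj(c,H+Rz@[-115,-172,125])).astype(int);w2=(g0[0]-15,g0[1]-15,30,30)
    g=cv2.inRange(hsv[w2[1]:w2[1]+30,w2[0]:w2[0]+30],(45,110,35),(80,255,255))/255.
    for wid in (16,22):
      for rc in (155,163,170):
        def cg(q):
            th=q[0];e=np.array([-np.cos(th),0,np.sin(th)]);t=np.array([np.sin(th),0,np.cos(th)])
            R_=render(c,[H+Rz@(e*(rc+a)+t*b+[0,-172+d+q[1],0]) for a in(-25,25) for b in(-wid/2,wid/2) for d in(-6,6)],w2)
            return np.abs(R_-g).sum()
        r=min((minimize(cg,[t0,0],method="Nelder-Mead",options=dict(initial_simplex=[[t0,0],[t0+.08,0],[t0,4]])) for t0 in(.75,.85,.95)),key=lambda r:r.fun)
        print("  w",wid,"rc",rc,"theta",r.x.round(3),"cost",round(r.fun,1),"area",g.sum())
E
python3 fit.py
```

```text
top [723.35  70.    20.63] 124.3921568627451 6619.0
  w 16 rc 155 theta [ 0.848 -2.76 ] cost 50.8 area 76.0
  w 16 rc 163 theta [ 0.874 -1.853] cost 49.3 area 76.0
  w 16 rc 170 theta [ 0.895 -0.904] cost 48.0 area 76.0
  w 22 rc 155 theta [ 0.83  -3.502] cost 58.3 area 76.0
  w 22 rc 163 theta [ 0.863 -2.016] cost 57.1 area 76.0
  w 22 rc 170 theta [ 0.89  -0.944] cost 56.3 area 76.0
scene [727.41  72.8   20.67] 775.2117647058824 4134.0
  w 16 rc 155 theta [0.576 8.523] cost 44.1 area 77.0
  w 16 rc 163 theta [ 0.848 -5.172] cost 45.3 area 77.0
  w 16 rc 170 theta [  0.965 -12.39 ] cost 47.1 area 77.0
  w 22 rc 155 theta [ 0.547 11.028] cost 46.6 area 77.0
  w 22 rc 163 theta [ 0.767 -0.602] cost 51.9 area 77.0
  w 22 rc 170 theta [  0.964 -12.075] cost 55.9 area 77.0
```

```bash
python3 -m crank '[[255,[0,0.0166,0.0102],0],[255,[0,0.0305,0.0209],0],[255,[0,0.0433,0.033],0],[255,[0,0.0549,0.0463],0],[255,[0,0.065,0.0607],0],[255,[0,0.0737,0.076],0],[255,[0,0.0808,0.0922],0],[255,[0,0.0847,0.1037],0],[255,[0,0.086,0.108],0],[255,[0,0.086,0.108],0]]' && python3 -m crank '[[0,[0,0,0],0],[0,[0,0,0],0],[0,[0,0,0],0],[0,[0,0,0],0],[0,[0,0,-0.01],0],[0,[0,0,-0.04],0],[0,[0,0,-0.075],0],[0,[0,0,-0.11],0],[0,[0,0,-0.145],0],[0,[0,0,-0.175],0]]' && python3 -m crank '[[0,[0.025,-0.01,0],0],[0,[0.055,-0.021,0],0],[0,[0.085,-0.033,0],0],[0,[0.11,-0.043,0],0],[0,[0.13,-0.051,0],0],[0,[0.138,-0.054,0],0],[0,[0.138,-0.054,0],0],[0,[0.138,-0.054,0],0],[0,[0.138,-0.054,0],0],[0,[0.138,-0.054,0],0]]'
python3 - <<'E'
from h import *
c=cams.read_camera("wrist");save(c,"pics/w5.png");np.save("w5.npy",{k:c[k] for k in("fx","fy","cx","cy","R","t")},allow_pickle=True);o=env.get_obs();print(-np.array(c["R"]).T@c["t"],o["position"])
E
```

```text
clock: 14.37
position: [567.3, 3.7, 263.3]
eef_rot: [3.135, -0.0, -1.36]
wrist_force: [-6.2, -3.7, 1.3]
gripper_width: 10.1
finger_force: 49.3
clock: 15.2
position: [569.6, 4.4, 443.4]
eef_rot: [-3.138, -0.001, -1.359]
wrist_force: [0.7, -0.2, 0.0]
gripper_width: 85.4
finger_force: 0.0
clock: 16.03
position: [650.8, -118.1, 440.2]
eef_rot: [-3.142, 0.0, -1.358]
wrist_force: [-0.0, -0.0, -0.2]
gripper_width: 85.3
finger_force: 0.0
[ 666.35824723 -186.77594514  409.34984479] [ 650.80937064 -118.13393933  440.15234281]
```

View pics/w5.png

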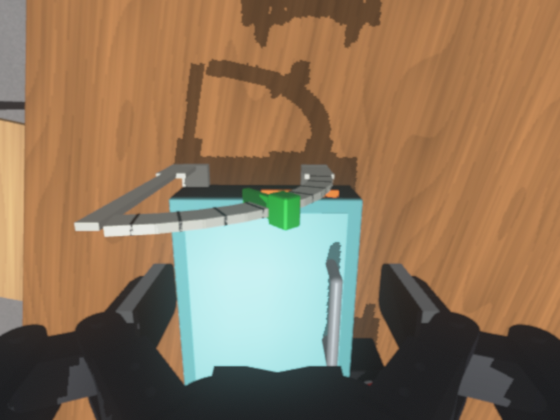

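The wrist picture shows the green clip at (243..300, 188..230), the quadrant arc, the orange pointer at about (262..338,193), and the lid's right edge at row 197, columns 173..360. I'll zoom in and add a second viewpoint, 100 mm toward the robot.

```bash
python3 -m crank '[[0,[0,0.02,0],0],[0,[0,0.045,0],0],[0,[0,0.07,0],0],[0,[0,0.09,0],0],[0,[0,0.1,0],0],[0,[0,0.1,0],0],[0,[0,0.1,0],0],[0,[0,0.1,0],0],[0,[0,0.1,0],0],[0,[0,0.1,0],0]]'
python3 - <<'E'
from h import *
c=cams.read_camera("wrist");save(c,"pics/w6.png");np.save("w6.npy",{k:c[k] for k in("fx","fy","cx","cy","R","t")},allow_pickle=True)
g=cv2.inRange(cv2.cvtColor(c["image"],cv2.COLOR_RGB2HSV),(45,110,35),(80,255,255));ys,xs=np.nonzero(g);print(xs.min(),xs.max(),ys.min(),ys.max(),len(xs))
x,y=int(xs.mean()),int(ys.mean())
a=cv2.imread("pics/w5.png")[170:250,220:320];b=cv2.imread("pics/w6.png")[max(y-40,0):max(y-40,0)+80,x-50:x+50];print("b origin",x-50,max(y-40,0))
cv2.imwrite("pics/z.png",np.vstack([cv2.resize(i,None,fx=3.75,fy=3.75,interpolation=cv2.INTER_CUBIC) for i in(a,b)]) if 0 else np.hstack([cv2.resize(i,(400,320),interpolation=cv2.INTER_CUBIC) for i in(a,b)]))
E
```

```text
clock: 16.92
position: [554.6, -140.1, 439.3]
eef_rot: [-3.141, 0.0, -1.359]
wrist_force: [0.0, -0.3, -0.3]
gripper_width: 85.7
finger_force: 0.0
107 146 190 232 1166
b origin 79 170
```

View pics/z.png

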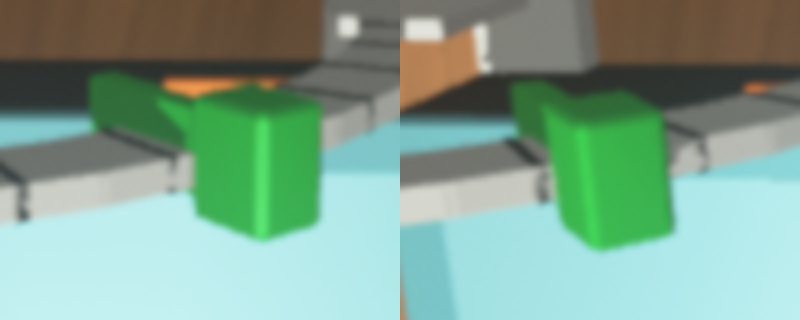

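Both insets show the clip's outer block clearly. In view 5 its lower corners are at crop (262,240), (195,218) and (318,222). In view 6 they are at (200,250), (163,222) and (272,235). I'll triangulate these.

```bash
python3 - <<'E'
from h import *
C=[np.load(f"w{i}.npy",allow_pickle=True).item() for i in(5,6)]
def ray(c,uv):
    R=np.array(c["R"]);d=R.T@np.array([(uv[0]-c["cx"])/c["fx"],(uv[1]-c["cy"])/c["fy"],1]);return -R.T@np.array(c["t"]),d/np.linalg.norm(d)
def tri(a,b):
    M=np.zeros((3,3));v=np.zeros(3);rs=[ray(C[0],a),ray(C[1],b)]
    for o,d in rs: A=np.eye(3)-np.outer(d,d);M+=A;v+=A@o
    X=np.linalg.solve(M,v);return X,[np.linalg.norm(np.cross(X-o,d)).round(1) for o,d in rs]
f5=lambda u,v:(220-.5+u/4,170-.5+v/4);f6=lambda u,v:(79-.5+u/4,170-.5+v/4)
E={"upO":(f5(262,240),f6(200,250)),"upI":(f5(195,218),f6(163,222)),"loO":(f5(318,222),f6(272,235)),"upOtop":(f5(262,112),f6(184,125))}
Rz=Ro.from_euler('z',0.211).as_matrix()
for hx in(725.5,728):
    H=np.array([hx,70,60]);L={}
    for k,(a,b) in E.items():
        X,e=tri(a,b);L[k]=Rz.T@(X-H)
        if hx==728 or k=="upO":print(k,L[k].round(1),e,"r",np.hypot(L[k][0],L[k][2]).round(1))
    m=(L["upO"]+L["loO"])/2;d=L["upO"]-L["upI"];t=L["upO"]-L["loO"]
    print(hx,"theta outer mid",np.arctan2(m[2],-m[0]),"edge dir",np.arctan2(d[2],-d[0]),np.hypot(d[0],d[2]),"tang dir",np.arctan2(t[0],t[2]),np.hypot(t[0],t[2]))
# hinge check in view 5/6 with lid right edge
for i,c in zip((5,6),C):
    im=cv2.imread(f"pics/w{i}.png");hsv=cv2.cvtColor(im,cv2.COLOR_BGR2HSV);m=cv2.inRange(hsv,(80,60,60),(105,255,255))
    H=np.array([728,70,60])
    print(i,"pred corners",[np.round(proj(c,H+Rz@p),1).tolist() for p in([0,-150,8],[-200,-150,8],[-170,12,46])])
    for row in (240,250):
        xs=np.nonzero(m[row])[0];l,r=[Rz.T@(ray_z(c,(x,row),68)-H) for x in(xs.min()-.5,xs.max()+.5)];print(row,xs.min(),xs.max(),l.round(1)[:2],r.round(1)[:2])
E
```

```text
upO [-116.7 -164.9  144.5] [np.float64(0.0), np.float64(0.0)] r 185.7
725.5 theta outer mid 0.8620208030076434 edge dir 0.8121873844688454 15.789125676576267 tang dir 0.9898421157308142 11.013712440787552
upO [-119.1 -164.4  144.5] [np.float64(0.0), np.float64(0.0)] r 187.3
upI [-108.3 -164.6  133. ] [np.float64(0.5), np.float64(0.5)] r 171.5
loO [-128.4 -165.   138.5] [np.float64(0.2), np.float64(0.2)] r 188.8
upOtop [-119.  -184.9  144.2] [np.float64(0.2), np.float64(0.2)] r 187.0
728 theta outer mid 0.8521472813035397 edge dir 0.8121873844688454 15.789125676576267 tang dir 0.9898421157308135 11.01371244078754
5 pred corners [[165.6, 197.3], [360.9, 197.5], [330.1, 356.2]]
240 173 358 [  -3.1 -103.2] [-200.7 -103.4]
250 174 357 [ -3.3 -91.8] [-200.4  -92. ]
6 pred corners [[69.1, 199.0], [264.6, 199.1], [236.2, 357.9]]
240 80 267 [  -3.5 -105.1] [-202.7 -105.2]
250 82 267 [ -3.8 -93.7] [-202.6  -93.7]
```

```bash
cat > fit2.py <<'E'
from h import *
from scipy.optimize import differential_evolution, minimize
C=[np.load(f"w{i}.npy",allow_pickle=True).item() for i in(5,6)];H=np.array([726,70,60]);Rz=Ro.from_euler('z',0.211).as_matrix();S=4
G=[];W=[]
for i in(5,6):
    g=cv2.inRange(cv2.cvtColor(cv2.imread(f"pics/w{i}.png"),cv2.COLOR_BGR2HSV),(45,110,35),(80,255,255))>0
    ys,xs=np.nonzero(g);w=(xs.min()-5,ys.min()-5,np.ptp(xs)+11,np.ptp(ys)+11);W.append(w);G.append(g[w[1]:w[1]+w[3],w[0]:w[0]+w[2]])
def box(c,w,m,th,r,wd,y):
    e=np.array([-np.cos(th),0,np.sin(th)]);t=np.array([np.sin(th),0,np.cos(th)])
    u=np.array([proj(c,H+Rz@(e*a+t*b+[0,d,0])) for a in r for b in(-wd/2,wd/2) for d in y])
    cv2.fillConvexPoly(m,np.round(cv2.convexHull(((u-w[:2]+.5)*S).astype(np.float32))*16).astype(np.int32),255,shift=4)
def cost(q):
    th,r1,r2,w1,y1,y2,r0,w2,y3=q;s=0
    for c,w,g in zip(C,W,G):
        m=np.zeros((w[3]*S,w[2]*S),np.uint8);box(c,w,m,th,(r1,r2),w1,(y1,y2));box(c,w,m,th,(r0,r1+3),w2,(y2,y2+y3))
        d=np.abs(cv2.resize(m,(w[2],w[3]),interpolation=cv2.INTER_AREA)/255.-g)
        s+=d.sum()
    return s
for seed in(0,1):
    r=differential_evolution(cost,[(.75,.98),(160,178),(180,198),(10,26),(-172,-158),(-192,-178),(138,155),(8,24),(2,10)],seed=seed,maxiter=120,popsize=10,tol=1e-6)
    print(r.x.round(3),r.fun,[g.sum() for g in G])
E
time python3 fit2.py
```

```text
[   0.861  170.799  186.556   12.654 -165.077 -183.291  140.291    8.01
    7.801] 307.05882352941177 [np.int64(1403), np.int64(1166)]
[   0.861  170.759  186.648   12.625 -165.047 -183.244  140.12     8.024
    7.82 ] 307.81176470588235 [np.int64(1403), np.int64(1166)]
real	0m25.144s
user	0m25.457s
sys	0m0.235s
```

```bash
python3 -m crank '[[0,[-0.025,-0.008,0],0],[0,[-0.055,-0.018,0],0],[0,[-0.085,-0.028,0],0],[0,[-0.11,-0.036,0],0],[0,[-0.13,-0.043,0],0],[0,[-0.138,-0.046,0.02],0],[0,[-0.138,-0.046,0.045],0],[0,[-0.138,-0.046,0.065],0],[0,[-0.138,-0.046,0.075],0],[0,[-0.138,-0.046,0.075],0]]' && python3 -m crank '[[0,[0,0,0.025],0],[0,[0,0,0.055],0],[0,[0,0,0.08],0],[0,[0,0,0.095],0],[0,[0,0,0.1],0],[0,[0,0,0.1],0],[100,[0,0,0.1],0],[180,[0,0,0.1],0],[255,[0,0,0.1],0],[255,[0,0,0.1],0]]' 60 && python3 -m crank '[[255,[0,0,0],0],[255,[0,0,0],0],[255,[0,0,0],0],[255,[0,0,0],0],[255,[0,0,0],0],[255,[0,0,0],0],[255,[0,0,0],0],[255,[0,0,0],0],[255,[0,0,0],0],[255,[0,0,0],0]]'
```

```text
clock: 17.8
position: [569.0, 4.5, 361.8]
eef_rot: [3.136, 0.001, -1.359]
wrist_force: [-0.8, -0.3, 0.0]
gripper_width: 85.3
finger_force: 0.0
clock: 18.63
position: [570.2, 4.2, 265.9]
eef_rot: [-3.139, -0.0, -1.36]
wrist_force: [-0.5, -0.0, -0.2]
gripper_width: 38.6
finger_force: 0.0
clock: 19.47
position: [567.0, 3.7, 264.9]
eef_rot: [3.135, -0.0, -1.36]
wrist_force: [-8.4, -1.8, 8.4]
gripper_width: 10.0
finger_force: 58.5
```

```bash
python3 -m crank '[[255,[0,-0.002,-0.007],0],[255,[0,-0.0054,-0.0167],0],[255,[0,-0.009,-0.025],0],[255,[0,-0.0125,-0.0329],0],[255,[0,-0.017,-0.041],0],[255,[0,-0.0212,-0.0482],0],[255,[0,-0.026,-0.0555],0],[255,[0,-0.0313,-0.0626],0],[255,[0,-0.037,-0.0695],0],[255,[0,-0.0429,-0.0759],0]]' && python3 -m crank '[[255,[0,-0.0063,-0.0062],0],[255,[0,-0.0128,-0.0121],0],[255,[0,-0.0196,-0.0176],0],[255,[0,-0.0267,-0.0228],0],[255,[0,-0.0341,-0.0276],0],[255,[0,-0.0417,-0.0321],0],[255,[0,-0.0464,-0.0346],0],[255,[0,-0.0503,-0.0365],0],[255,[0,-0.0503,-0.0365],0],[255,[0,-0.0503,-0.0365],0]]'
sed -i 's/728,70,60/726,70,60/' seg.py ang.py; python3 seg.py
python3 - <<'E'
from h import *
o=env.get_obs();Rz=Ro.from_euler('z',0.211).as_matrix()
p=np.array(o["position"])
for ref in([567.0,3.7,264.9],):
    d=Rz.T@(p-ref);h=np.array([-170+d[0],46+d[2]]);print(d,"theta",np.arctan2(h[1],-h[0])-np.arctan2(46,170),np.hypot(*h))
H=np.array([726,70,60])
c=cams.read_camera("wrist");save(c,"pics/w7.png");print("cam case",Rz.T@(-np.array(c["R"]).T@c["t"]-H))
hsv=cv2.cvtColor(c["image"],cv2.COLOR_RGB2HSV);m=cv2.inRange(hsv,(80,60,30),(105,255,255))
th=.855
for th in(.8,.855,.9):
    print(th,"front edge/right edge pts",[np.round(proj(c,H+Rz@[-200*np.cos(th)+8*np.sin(th),y,200*np.sin(th)+8*np.cos(th)]),1).tolist() for y in(-130,-90,-50)])
E
```

```text
clock: 20.3
position: [607.0, 12.2, 339.8]
eef_rot: [3.127, -0.001, -1.36]
wrist_force: [-14.4, -5.0, 10.1]
gripper_width: 9.6
finger_force: 58.7
clock: 21.13
position: [659.2, 23.2, 380.8]
eef_rot: [3.141, -0.001, -1.36]
wrist_force: [-9.4, -2.8, 16.1]
gripper_width: 9.5
finger_force: 61.6
start [317, 175, 8, 27, 59] [320.63 187.03] axis [2.05000e-01 2.82294e+02]
r inner/outer/mean [ 96.1 179.8 135.1]
now [317, 159, 8, 15, 37] [320.41 166.19] axis [  0.415 251.44 ]
theta [np.float64(0.876), np.float64(0.868), np.float64(0.849)]
green rows 165 176 cols 325 335
0.75 [[327.7, 170.8], [329.9, 176.3], [332.1, 181.9], [324.1, 179.5]]
0.8 [[327.5, 168.7], [329.7, 173.8], [331.9, 179.1], [323.8, 176.9]]
0.85 [[327.3, 166.6], [329.4, 171.2], [331.6, 176.1], [323.5, 174.2]]
0.9 [[327.0, 164.3], [329.1, 168.5], [331.2, 172.9], [323.1, 171.3]]
[ 94.1559944   -0.20290668 115.84283504] theta 0.868300171821974 178.73280739938366
cam case [ -74.51391163 -102.19518381  290.05237805]
0.8 front edge/right edge pts [[435.8, 30.6], [423.3, 139.8], [412.6, 233.0]]
0.855 front edge/right edge pts [[420.9, 26.2], [409.0, 141.5], [398.9, 239.0]]
0.9 front edge/right edge pts [[406.2, 22.5], [395.1, 142.9], [385.7, 244.0]]
```

View pics/w7.png

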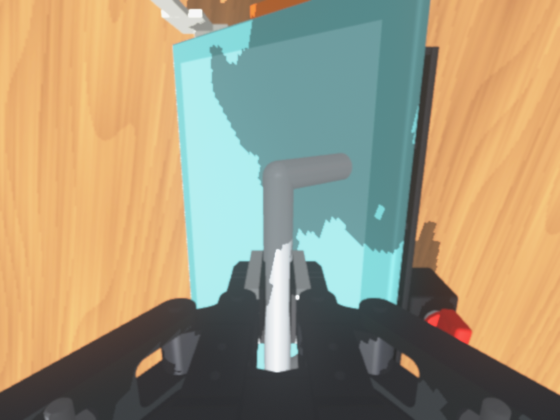

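The wrist picture shows the lid held by the bar, with its free edge running from (428,20) through (416,140) to (404,235). I'll compare that edge with the lid model at several angles.

```bash
python3 - <<'E'
from h import *
Rz=Ro.from_euler('z',0.211).as_matrix()
c=cams.read_camera("wrist");hsv=cv2.cvtColor(c["image"],cv2.COLOR_RGB2HSV)
obs={}
for r in(20,60,100,140,230):
    m=(hsv[r,:,0]>78)&(hsv[r,:,0]<108)&(hsv[r,:,1]>50)&(hsv[r,:,2]>35);xs=np.nonzero(m[340:460])[0]+340;obs[r]=xs.max()+.5
    print(r,obs[r],"left",np.nonzero(m[:260])[0].min() if m[:260].any() else None)
for H in([726,70,60],[728,70,60]):
  for L in(198,200):
    for z in(0,8):
        out=[]
        for r,x in obs.items():
            g=np.arange(.7,1.0,.002);e=[]
            for th in g:
                pts=np.array([proj(c,np.array(H)+Rz@[-L*np.cos(th)+z*np.sin(th),y,L*np.sin(th)+z*np.cos(th)]) for y in np.arange(-150,0,15)])
                e.append(abs(np.interp(r,pts[:,1],pts[:,0])-x))
            out.append(g[np.argmin(e)].round(3))
        print(H[0],L,z,out)
E
```

```text
20 426.5 left 248
60 423.5 left 174
100 419.5 left 177
140 415.5 left 180
230 404.5 left 187
726 198 0 [np.float64(0.858), np.float64(0.854), np.float64(0.852), np.float64(0.85), np.float64(0.856)]
726 198 8 [np.float64(0.82), np.float64(0.814), np.float64(0.814), np.float64(0.812), np.float64(0.818)]
726 200 0 [np.float64(0.876), np.float64(0.872), np.float64(0.872), np.float64(0.87), np.float64(0.874)]
726 200 8 [np.float64(0.838), np.float64(0.834), np.float64(0.832), np.float64(0.832), np.float64(0.836)]
728 198 0 [np.float64(0.838), np.float64(0.832), np.float64(0.832), np.float64(0.83), np.float64(0.836)]
728 198 8 [np.float64(0.8), np.float64(0.794), np.float64(0.792), np.float64(0.792), np.float64(0.798)]
728 200 0 [np.float64(0.858), np.float64(0.852), np.float64(0.852), np.float64(0.85), np.float64(0.856)]
728 200 8 [np.float64(0.82), np.float64(0.814), np.float64(0.814), np.float64(0.812), np.float64(0.818)]
```

```bash
python3 -m crank '[[255,[0,0,0],0],[255,[0,0,0],0],[255,[0,0,0],0],[255,[0,0,0],0],[255,[0,0,0],0],[255,[0,0,0],0],[255,[0,0,0],0],[255,[0,0,0],0],[255,[0,0,0],0],[255,[0,0,0],0]]' && python3 -c "
from h import *
print(np.abs(env.get_obs()['qvel']).max());print(ticket.job_done())"
```

```text
clock: 22.12
position: [659.0, 23.2, 380.7]
eef_rot: [3.141, -0.001, -1.36]
wrist_force: [-9.3, -2.0, 16.6]
gripper_width: 9.3
finger_force: 61.6
0.0019376367304691558
the job is handed in; nothing more can be done
None
```

I turned the catch fully clear of the lid, lifted the lid to about 0.86 rad, matching my 0.86 estimate for the green mark to about 0.01–0.02 rad, and handed the job in at about 22 s with the gripper still holding it; I partly lifted it once, then lowered it to re-measure the mark, and the hand-in gave no verdict.

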